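# Clamp the horn elbow, then hold its collar blind hole up

### The arm

A 6-joint arm with a two-finger parallel gripper is mounted at the origin on the work surface. World frame = base frame: x ahead of the robot, y to its left, z up, the work surface at z = 0. Lengths are in m, angles in degrees, forces in N, time in s.
With the tool pointing down it reaches from about 0.275 to 0.85 m from the base axis. Payload 5.2 kg.
Tool frame: the origin (TCP) lies at the very end of the fingers, on their centre line; the grasp point (between the pads) lies 19 mm behind it; z points along the fingers, y is the line along which they close (so a half turn about z gives the same grasp; the last joint's range is limited). The gripper opens to 85 mm and grips with 20 to 120 N. Pads are 22 mm wide; open, the fingers measure 114 mm over their backs; the gripper's body (76 mm by 85 mm) begins 54 mm behind the grasp point. The pads swing forward as they close: fully open they stand 13 mm farther back than shut.
Start: joints at [-88.797, 14.817, 87.949, -0, 77.235, -11.62], TCP at [0.122, -0.536, 0.231] pointing down, gripper open.
Joint ranges: [-179.93, 179.93], [-52.35, 119.4], [10.71, 147.94], [-69.91, 249.91], [12.55, 155.21], [-178.61, 178.61]. Speed limits (degrees/s): [147.25, 147.25, 180, 180, 180, 180].

### API

Orientations are given as [roll, pitch, yaw] about the fixed x, y, z axes, in that order (R = Rz(yaw) Ry(pitch) Rx(roll)).
In Python, from cell import manip gives the robot as it stands. The module is installed in compiled form; this text tells all that it offers.
- The arm moves only by the shell command python3 -m crank 'ROWS'. ROWS is JSON, a list of rows, each a list of 3 entries, a list of its own where there are three numbers: the shift along the world's x, y, z each as a share of 0.25 m, from -1 to 1, then the turn, a rotation vector about the world's x, y, z each as a share of 45 degrees, from -1 to 1, then the opening, from -1 (shut) to 1 (fully open). In form: [[[x, y, z], [wx, wy, wz], gripper], ...]. A call has 1 to 8 rows; each row is the pose to reach, as a shift and turn from the pose commanded when the call began; what a row does not reach only later rows make up. A row lasts 1/10 s, in which the tool goes at most 50 mm and 8.59 degrees, less where a joint would pass 70% of its speed; a pose out of reach is approached as far as the arm can. A call with a number of a shift or a turn outside -1 to 1 is refused whole. A call with a gripper value outside its range is refused whole. The fingers move at their own pace and stop on an object; the grip force is fixed at half the most. Time passes only in rows, so rows that repeat a pose let the fingers close. It gives the time, the measured TCP pose, the force, the opening and the grip force at its end, in the units of the state.
- manip.get_obs(): the state, without advancing time (a new reading comes with each control period).
- manip.snapshot(name): name is "scene" or "top"; returns (picture, depth): 420x560x3 uint8, red, green, blue; 420x560 float32, m along the optical axis (not along the pixel's ray), 0 where there is no reading.
- manip.calibration(name): a dict with "intrinsics" (3x3 intrinsics, pixels), "R" (3x3) and "t" (3): a world point X has camera coordinates R X + t. Camera axes: x right, y down, z forward; pixel columns grow to the right and rows downward; lengths in m; the calibration is good to about 2 mm. A picture is of the moment at which its call begins. calibration takes no time and is no camera call.
- manip.job_done(): hands the job in; it is judged then, once.
The state is a dict: "time_s": time; "qpos": joint angles; "joint_velocities": joint speeds; "tau": joint torques, N m; "ee_pos": TCP position; "ee_rot": TCP orientation; "contact_force": force on the tool from outside, world axes, zero at the start; "moment": the same for the moment, N m; "width": opening from 0.0 (shut) to 1.0 (fully open); "grip_force": force on a finger pad.
Only numpy, scipy, OpenCV 4.12 (cv2) and the standard library are available. Lean on these libraries where they do the work, as an engineer would, in place of code of your own. Each camera call takes 0.05 s, during which the arm holds its last target. There are 200 camera calls.

### The job

Get this tone-arm joint ready for me to grease: first clamp the brass elbow in the yoke vise by turning the T-handle clockwise (seen from above) until the jaw has come down and bears firmly on the tube. Then pick up the eight-sided nickel collar, find which end has the blind hole and turn the collar over until the hole faces straight up. Finish while still holding it like that in the gripper, well clear of the bench and close beside the elbow's downturned spigot, touching neither elbow nor vise with it, and leave the other things on the bench where they are.

Things in the scene. Friction and masses are not known exactly. Their poses are not given: they have to be found in the camera images.
- vise: cast-iron yoke vise, bolted down; origin under its centre, z up. Foot 150 (x) by 85 mm (y). Uprights at x = -50 and +50 mm carry a crossbar whose boss, 38 mm across, ends 171 mm above the bench. The tube lies along the vise's y axis in a V jaw between the uprights, its axis 71 mm above the bench. The screw stands on the z axis, through the crossbar.
- tbar (a point): centre of the vise's T-handle on the screw axis: a level bar 10 mm thick, 136 mm between its 16 mm end balls, through a hub 28 mm across and 28 mm high (bar at mid height). x along the bar, z up. 206 to 222 mm above the bench, sinking as it turns; 25 mm free below the bar. About 1.2 N at 50 mm turns it until the jaw meets the tube. A closed gripper from above can push it round, turn after turn.
- screw (a joint): angle of the T-handle in rad, growing clockwise seen from above; starts between 2 and 7. Each full turn lowers screw, handle and jaw by 8 mm. The jaw meets the tube at about 12.6 rad; there the handle comes up hard, and a push of 5 to 12 N at 50 mm from the axis clamps it firmly. It stays where it is left.
- jaw: moving upper jaw of the vise, a steel block 62 by 36 mm with an inverted V below; origin at the top of the V, on the screw axis, z up; it slides down on the screw. Bears on the tube when its origin is about 88 mm above the bench.
- elbow: dented brass horn elbow, a 30 mm tube, 0.35 kg, lying loose in the vise's lower V jaw; origin on the tube axis above the middle of the V jaw; y along the straight leg, which runs from y = -60 to +98 mm and ends in a flange 50 mm across at y = +105; at the -y end the tube bends straight down.
- spigot (a point): tip of the elbow's hanging leg, the centre of the end face of its 25 mm nickel spigot, pointing down, about 18 mm above the bench; 82 mm to the -y side of the elbow's origin.
- collar: squat nickel-plated collar, about 0.4 kg: an eight-sided prism 50 mm across flats, 36 mm long, lying on one flat, axis level, two flats upright, any heading. Origin at its middle (25 mm above the bench at the start). x along its axis, pointing OUT OF THE BLIND HOLE: the hole, 32 mm across, 24 mm deep, brass-lined, opens in the +x end; the -x end is closed and plain. Flats face +-y and +-z.
- soundbox: black bakelite soundbox, a disc 62 mm across and 20 mm high; origin under its centre. Bystander.
- key_a: steel winding key with a walnut grip, about 140 mm long, lying flat; origin under the middle of its rod. Bystander.
- key_b: steel winding key with a black grip, otherwise like key_a. Bystander.
- tin: green grease tin, 60 mm across, 38 mm high; origin under its centre. Bystander.
- barrel: steel mainspring barrel, 84 mm across, 34 mm high with a stub arbor on top to 50 mm; origin under its centre. Bystander.
- driver: screwdriver 190 mm long lying flat on the bench. Bystander.
Not all that is in view belongs to the job. Leave any brown or orange look-alike of the collar alone.

How it is judged:
By the outcome, as a careful person would: the job done as asked, in the order asked, and still so for the second after the job is handed in, while the arm keeps its last pose, push and grip.
It also fails if it takes over 72 s, if anything falls off the work surface, if the arm or the gripper's body presses on something with over 40 N, if the wrist force passes 120 N, or if a joint passes its speed limit or range.

## Working session

There is one attempt and no reset: what is moved stays moved. The work goes in short steps, Python scripts to look and compute and a shell command to move; the robot and the scene stay as the last step left them, time stands still between calls to the robot, and variables do not carry over. Pictures are saved under pics/ and viewed, at most 10 in all, crops included, and the job is handed in when it is done.

```bash
mkdir -p pics; cat > h.py <<'E'
import numpy as np, cv2
from cell import manip
def snap(n,f=None):
    p,d=manip.snapshot(n)
    if f: cv2.imwrite('pics/'+f,p[:,:,::-1])
    return p,d
def pts(n,d):
    c=manip.calibration(n);K=np.array(c['intrinsics']);R=np.array(c['R']);t=np.array(c['t'])
    v,u=np.mgrid[:d.shape[0],:d.shape[1]]
    r=np.stack([(u-K[0,2])/K[0,0],(v-K[1,2])/K[1,1],np.ones_like(d)],-1)*d[...,None]
    return (r-t)@R
E
python3 - <<'E'
from h import *
for n in('scene','top'):
    p,d=snap(n,n+'0.png'); np.savez(n+'0.npz',p=p,d=d,X=pts(n,d)); c=manip.calibration(n); print(n,(-np.array(c['R']).T@c['t']).round(3),np.array(c['intrinsics'])[0,0],(d>0).mean())
o=manip.get_obs();print(o)
E
```

```text
scene [ 1.362 -0.446  1.095] 531.9041509024476 0.996016156462585
top [ 0.493 -0.044  1.037] 385.4596753369203 0.9959396258503401
{'time_s': 0.1, 'qpos': array([-8.87969845e+01,  1.48567480e+01,  8.80035930e+01, -5.93513849e-04,
        7.72346848e+01, -1.16200260e+01]), 'joint_velocities': array([-0.01194202, -0.18335554, -0.16610774,  0.02392006, -0.20569968,
       -0.0766878 ]), 'tau': array([ 1.36672235e-03, -4.46973181e+01, -2.91249973e+01, -2.55845125e-04,
        6.28509413e-03,  4.81312645e-05]), 'ee_pos': array([ 0.12207262, -0.53580709,  0.23055069]), 'ee_rot': array([-1.79906805e+02, -1.85733372e-02,  1.28231580e+01]), 'contact_force': array([ 0.28221956, -0.19061945, -0.37337538]), 'moment': array([-0.03722561, -0.0584019 ,  0.05461772]), 'grip_force': 0.0, 'width': 0.9981166027799433}
```

View pics/scene0.png

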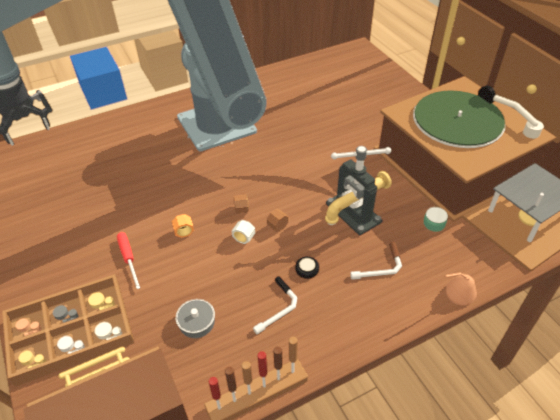

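View pics/top0.png

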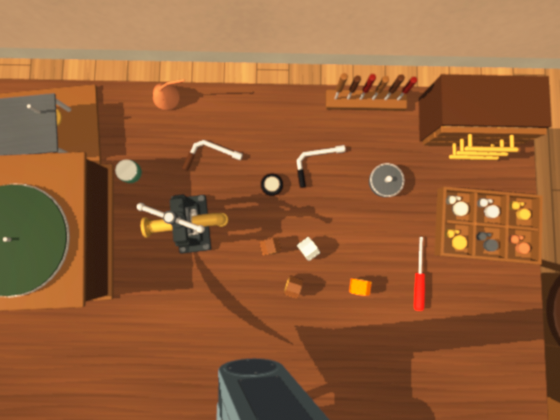

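The scene view shows the vise at (357,195) with its T-handle at (361,155), and the collar at (243,232). In the top view the T-handle centre is at (170,217), the elbow spigot is near (225,219) and the collar is at (308,248). I'll measure these next.

```bash
python3 - <<'E'
from h import *
ims=[]
for n,(u,v,w) in {'scene':(243,232,28),'top':(308,248,28)}.items():
    z=np.load(n+'0.npz');ims.append(cv2.resize(z['p'][v-w:v+w,u-w:u+w],(390,390),interpolation=cv2.INTER_CUBIC))
cv2.imwrite('pics/c0.png',np.hstack(ims)[:,:,::-1])
z=np.load('top0.npz');X=z['X'];p=z['p'].astype(int)
s=z['X'][170:270,130:240].reshape(-1,3); c=p[170:270,130:240].reshape(-1,3)
m=(s[:,2]>.195)&(s[:,2]<.235);q=s[m]
print('bar n',m.sum(),q.min(0),q.max(0))
(cx,cy),(w,h),a=cv2.minAreaRect(q[:,:2].astype(np.float32)); print('bar rect',cx,cy,w,h,a, 'pca',np.linalg.svd(q[:,:2]-q[:,:2].mean(0),full_matrices=False)[2][0], 'z',np.percentile(q[:,2],[5,25,50,75,95,100]))
hb=s[(s[:,2]>.222)];print('hub',len(hb),hb.mean(0) if len(hb) else 0, hb.max(0) if len(hb) else 0)
# brass tube
hue=cv2.cvtColor(z['p'],cv2.COLOR_RGB2HSV)[170:270,130:240].reshape(-1,3).astype(int)
b=(hue[:,0]>17)&(hue[:,0]<32)&(hue[:,1]>110)&(hue[:,2]>110)&(s[:,2]>.03)
q=s[b];print('brass',b.sum(),q.mean(0),q.min(0),q.max(0));d=np.linalg.svd(q[:,:2]-q[:,:2].mean(0),full_matrices=False)[2][0];print('dir',d)
# crossbar / uprights
m=(s[:,2]>.12)&(s[:,2]<.19);q=s[m];print('cross',cv2.minAreaRect(q[:,:2].astype(np.float32)),len(q),np.percentile(q[:,2],[10,50,90]))
m=(s[:,2]>.012)&(s[:,2]<.06)&(c.max(1)<70);q=s[m];print('foot',cv2.minAreaRect(q[:,:2].astype(np.float32)),len(q))
for n in('scene','top'):
    z=np.load(n+'0.npz');X=z['X']; u,v=dict(scene=(243,232),top=(308,248))[n]
    P=X[v-18:v+18,u-18:u+18].reshape(-1,3);m=P[:,2]>.044;q=P[m]
    print('collar top',n,m.sum(),q.mean(0),cv2.minAreaRect(q[:,:2].astype(np.float32)),q[:,2].max())
    m=P[:,2]>.012;q=P[m];print(' all',m.sum(),cv2.minAreaRect(q[:,:2].astype(np.float32)))
E
```

```text
bar n 412 [0.52254887 0.11283618 0.2081201 ] [0.58007064 0.25477422 0.2349986 ]
bar rect 0.5512676239013672 0.18399494886398315 0.15097369253635406 0.026993267238140106 72.73995971679688 pca [-0.33101132 -0.94362678] z [0.22054141 0.22359932 0.22530907 0.22842435 0.23436514 0.2349986 ]
hub 463 [0.54538718 0.16076334 0.30660949] [0.58007064 0.25477422 1.03712121]
brass 705 [0.54756109 0.19185336 0.08511123] [ 0.4925763  -0.04398314  0.03014216] [0.57514972 0.2906046  1.03712121]
dir [ 0.12352879 -0.99234099]
cross ((0.5515729784965515, 0.18274177610874176), (0.12437744438648224, 0.0348205640912056), 7.573766231536865) 765 [0.12744858 0.16039895 0.16925106]
foot ((0.5484386682510376, 0.1765788048505783), (0.14591717720031738, 0.0768522396683693), 2.137737274169922) 347
collar top scene 148 [ 0.54822454 -0.14351678  0.1124029 ] ((0.9132372140884399, -0.2904362678527832), (0.04195310175418854, 0.9484697580337524), 68.39083099365234) 1.0952279980947308
 all 332 ((0.9116119146347046, -0.2942364811897278), (0.058493636548519135, 0.948218584060669), 67.89081573486328)
collar top top 182 [ 0.49072297 -0.1213806   0.07057084] ((0.4845661222934723, -0.09648370742797852), (0.041413843631744385, 0.09780999273061752), 14.273423194885254) 1.0371212109121581
 all 286 ((0.4820391535758972, -0.09902100265026093), (0.05519999563694, 0.09753844141960144), 18.668617248535156)
```

View pics/c0.png

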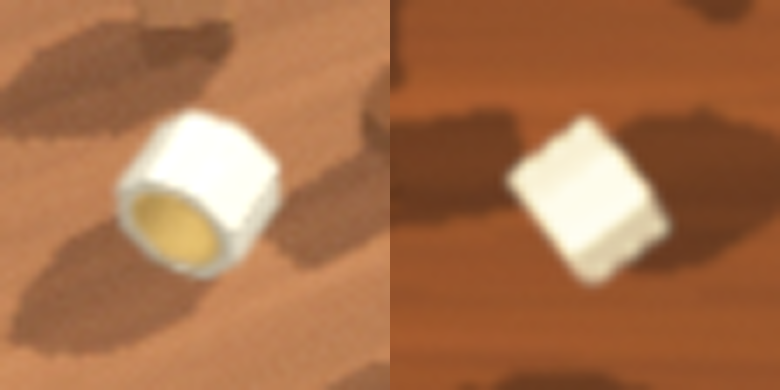

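The crop shows the brass-lined hole facing the scene camera (hole in crop at (175,230), collar lower-left). Next I'll fit the collar's pose from its white mask.

```bash
cat >> h.py <<'E'
def white(n,p,X,c,r=.06):
    h=cv2.cvtColor(p,cv2.COLOR_RGB2HSV)
    m=(h[...,1]<75)&(h[...,2]>120)&(np.hypot(X[...,0]-c[0],X[...,1]-c[1])<r)
    return m
E
python3 - <<'E'
from h import *
al=[]
for n in('scene','top'):
    z=np.load(n+'0.npz');X=z['X'];m=white(n,z['p'],X,(.489,-.12));q=X[m];al.append(q)
    t=q[q[:,2]>.046]; print(n,len(q),len(t),'top',t.mean(0),cv2.minAreaRect(t[:,:2].astype(np.float32)))
    print(' all',cv2.minAreaRect(q[q[:,2]>.008][:,:2].astype(np.float32)))
    if n=='scene':
        h=cv2.cvtColor(z['p'],cv2.COLOR_RGB2HSV)
        b=(h[...,0]>15)&(h[...,0]<32)&(h[...,1]>75)&(h[...,2]>100)&(np.hypot(X[...,0]-.489,X[...,1]+.12)<.05)&(X[...,2]>.008);print('hole',b.sum(),X[b].mean(0))
q=np.vstack(al);q=q[q[:,2]>.01];print(cv2.minAreaRect(q[:,:2].astype(np.float32)))
E
```

```text
scene 292 115 top [ 0.49497114 -0.12363181  0.04958337] ((0.4947420060634613, -0.12239380180835724), (0.033309392631053925, 0.03884640336036682), 38.16340637207031)
 all ((0.49401217699050903, -0.12341601401567459), (0.05033411458134651, 0.03925309702754021), 36.397727966308594)
hole 84 [ 0.49618844 -0.1366069   0.0188658 ]
top 278 150 top [ 0.49031726 -0.12320365  0.04956506] ((0.4906589984893799, -0.12284586578607559), (0.031388215720653534, 0.03625744581222534), 41.19792938232422)
 all ((0.4898351728916168, -0.12371695041656494), (0.04900021478533745, 0.03613269701600075), 37.14095687866211)
((0.49267056584358215, -0.12386833131313324), (0.05333796143531799, 0.039797909557819366), 37.140960693359375)
```

```bash
python3 -m crank '[[[0.7,1,0.28],[0,0,0],-1],[[0.7,1,0.28],[0,0,0],-1],[[0.7,1,0.28],[0,0,0],-1],[[0.7,1,0.28],[0,0,0],-1],[[0.7,1,0.28],[0,0,0],-1],[[0.7,1,0.28],[0,0,0],-1],[[0.7,1,0.28],[0,0,0],-1]]'
python3 -m crank '[[[0.65,1,0],[0,0,0],-1],[[0.65,1,0],[0,0,0],-1],[[0.65,1,0],[0,0,0],-1],[[0.65,1,0],[0,0,0],-1],[[0.65,1,0],[0,0,0],-1],[[0.65,1,0],[0,0,0],-1],[[0.65,1,0],[0,0,0],-1]]'
python3 -m crank '[[[0.43,0.72,0],[0,0,0],-1],[[0.43,0.72,0],[0,0,0],-1],[[0.43,0.72,0],[0,0,0],-1],[[0.43,0.72,0],[0,0,0],-1],[[0.43,0.72,0],[0,0,0],-1],[[0.43,0.72,0],[0,0,0],-1]]'; python3 -c "
from cell import manip;print(manip.get_obs()['qpos'])"
```

```text
time_s: 0.8
ee_pos: [0.299, -0.2828, 0.3025]
ee_rot: [180.0, -0.1, 13.0]
contact_force: [0.8, -1.0, 0.8]
width: -0.002
grip_force: 0.0
time_s: 1.5
ee_pos: [0.4615, -0.0318, 0.3006]
ee_rot: [-179.9, -0.0, 13.2]
contact_force: [0.3, -0.7, 0.5]
width: -0.001
grip_force: 0.0
time_s: 2.1
ee_pos: [0.5674, 0.1439, 0.2999]
ee_rot: [180.0, 0.1, 12.9]
contact_force: [0.3, -0.2, 0.6]
width: 0.002
grip_force: 0.0
[ 3.33345092e+00  1.66265639e+01  7.59946519e+01 -3.03981680e-02
  8.75039054e+01  8.04057315e+01]
```

```bash
python3 -m crank '[[[0,0,-0.37],[0,0,0],-1],[[0,0,-0.37],[0,0,0],-1],[[0,0,-0.37],[0,0,0],-1]]'; cat > circ.py <<'E'
# shifts (shares of 0.25) from current commanded point around C, clockwise
import sys,numpy as np
C=np.array([.5515,.1835]);R=.042
a0,step,n=map(float,sys.argv[1:4])
f=lambda a:C+R*np.array([np.cos(np.radians(a)),np.sin(np.radians(a))])
for i in range(1,int(n)+1): print(a0-i*step,((f(a0-i*step)-f(a0))/.25).round(3).tolist(),round(-.008*i*step/360/.25,3))
E
python3 circ.py -69 20 8; python3 circ.py -229 20 8
```

```text
time_s: 2.4
ee_pos: [0.5623, 0.1411, 0.2027]
ee_rot: [-179.9, 0.8, 12.7]
contact_force: [-0.4, 0.2, -0.3]
width: 0.002
grip_force: 0.0
-89.0 [-0.057, -0.011] -0.002
-109.0 [-0.115, -0.002] -0.004
-129.0 [-0.166, 0.026] -0.005
-149.0 [-0.204, 0.07] -0.007
-169.0 [-0.225, 0.125] -0.009
-189.0 [-0.226, 0.183] -0.011
-209.0 [-0.207, 0.238] -0.012
-229.0 [-0.17, 0.284] -0.014
-249.0 [0.05, 0.03] -0.002
-269.0 [0.107, 0.041] -0.004
-289.0 [0.165, 0.032] -0.005
-309.0 [0.216, 0.004] -0.007
-329.0 [0.254, -0.04] -0.009
-349.0 [0.275, -0.095] -0.011
-369.0 [0.276, -0.153] -0.012
-389.0 [0.257, -0.208] -0.014
```

```bash
python3 -m crank '[[[-0.057,-0.011,-0.002],[0,0,0],-1],[[-0.115,-0.002,-0.004],[0,0,0],-1],[[-0.166,0.026,-0.005],[0,0,0],-1],[[-0.204,0.070,-0.007],[0,0,0],-1]]'; python3 - <<'E'
from h import *
p,d=snap('top');X=pts('top',d)
cv2.imwrite('pics/t1.png',cv2.resize(p[160:270,110:260],(750,550),interpolation=cv2.INTER_CUBIC)[:,:,::-1])
E
```

```text
time_s: 2.8
ee_pos: [0.5166, 0.1602, 0.2094]
ee_rot: [179.9, -0.2, 12.7]
contact_force: [2.4, -1.0, 1.5]
width: 0.005
grip_force: 1.2
```

View pics/t1.png

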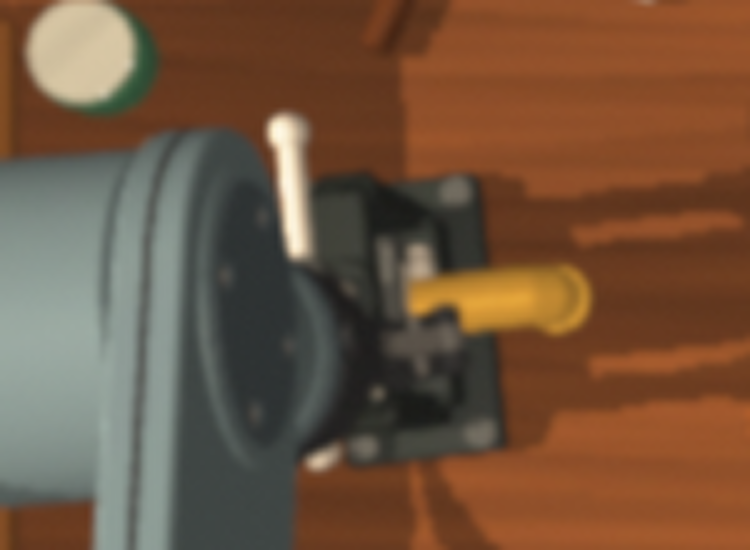

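The crop shows the T-bar now nearly along x (balls at (288,130) and (322,458)), so it has turned about 65° clockwise. The push works, so I'll continue.

```bash
python3 circ.py -149 20 8;python3 circ.py -309 20 8;  python3 -m crank '[[[-0.021,0.055,-0.002],[0,0,0],-1],[[-0.022,0.113,-0.004],[0,0,0],-1],[[-0.003,0.168,-0.005],[0,0,0],-1],[[0.034,0.214,-0.007],[0,0,0],-1],[[0.084,0.244,-0.009],[0,0,0],-1],[[0.141,0.255,-0.011],[0,0,0],-1],[[0.199,0.246,-0.012],[0,0,0],-1],[[0.250,0.218,-0.014],[0,0,0],-1]]'
```

```text
-169.0 [-0.021, 0.054] -0.002
-189.0 [-0.022, 0.113] -0.004
-209.0 [-0.003, 0.168] -0.005
-229.0 [0.034, 0.213] -0.007
-249.0 [0.084, 0.243] -0.009
-269.0 [0.141, 0.255] -0.011
-289.0 [0.199, 0.245] -0.012
-309.0 [0.25, 0.217] -0.014
-329.0 [0.038, -0.044] -0.002
-349.0 [0.059, -0.099] -0.004
-369.0 [0.06, -0.157] -0.005
-389.0 [0.041, -0.212] -0.007
-409.0 [0.004, -0.257] -0.009
-429.0 [-0.046, -0.287] -0.011
-449.0 [-0.103, -0.299] -0.012
-469.0 [-0.16, -0.289] -0.014
time_s: 3.65
ee_pos: [0.5785, 0.2179, 0.2025]
ee_rot: [-179.9, 0.1, 13.0]
contact_force: [-1.6, 1.6, 1.0]
width: -0.003
grip_force: 0.9
```

```bash
python3 -m crank '[[[0.038,-0.044,-0.002],[0,0,0],-1],[[0.059,-0.099,-0.004],[0,0,0],-1],[[0.060,-0.157,-0.005],[0,0,0],-1],[[0.041,-0.212,-0.007],[0,0,0],-1]]'; python3 -m crank '[[[-0.037,-0.045,-0.002],[0,0,0],-1],[[-0.087,-0.075,-0.004],[0,0,0],-1],[[-0.144,-0.087,-0.005],[0,0,0],-1],[[-0.201,-0.077,-0.007],[0,0,0],-1]]'; python3 circ.py -469 20 8; python3 circ.py -549 15 8;python3 - <<'E'
from h import *
p,d=snap('scene');X=pts('scene',d)
r=np.hypot(X[...,0]-.5515,X[...,1]-.1835)
h=cv2.cvtColor(p,cv2.COLOR_RGB2HSV);m=(h[...,1]<90)&(h[...,2]>150)&(r<.08)&(X[...,2]>.19)&(X[...,2]<.24)
v,u=np.where(m);print(m.sum(),X[m].mean(0),u.min(),u.max(),v.min(),v.max())
q=X[m];print(np.linalg.svd(q[:,:2]-q[:,:2].mean(0),full_matrices=False)[2][0],np.percentile(q[:,2],[5,50,95]))
E
```

```text
time_s: 4.05
ee_pos: [0.5894, 0.1611, 0.2018]
ee_rot: [180.0, -0.1, 12.8]
contact_force: [0.9, 0.7, 0.5]
width: -0.001
grip_force: 0.9
time_s: 4.45
ee_pos: [0.5387, 0.1412, 0.2009]
ee_rot: [179.9, -0.2, 12.7]
contact_force: [1.6, 0.2, 0.8]
width: 0.0
grip_force: 1.0
-489.0 [-0.051, 0.028] -0.002
-509.0 [-0.089, 0.072] -0.004
-529.0 [-0.11, 0.127] -0.005
-549.0 [-0.111, 0.185] -0.007
-569.0 [-0.092, 0.24] -0.009
-589.0 [-0.056, 0.286] -0.011
-609.0 [-0.006, 0.316] -0.012
-629.0 [0.052, 0.327] -0.014
-564.0 [0.012, 0.042] -0.001
-579.0 [0.035, 0.079] -0.003
-594.0 [0.067, 0.11] -0.004
-609.0 [0.106, 0.131] -0.005
-624.0 [0.148, 0.141] -0.007
-639.0 [0.192, 0.14] -0.008
-654.0 [0.234, 0.127] -0.009
-669.0 [0.272, 0.104] -0.011
238 [0.56389401 0.18786851 0.21697926] 331 391 149 165
[0.60315379 0.79762491] [0.20746623 0.21599321 0.22891514]
```

```bash
python3 -m crank '[[[-0.051,0.028,-0.002],[0,0,0],-1],[[-0.089,0.072,-0.004],[0,0,0],-1],[[-0.110,0.127,-0.005],[0,0,0],-1],[[-0.111,0.185,-0.007],[0,0,0],-1]]'; python3 -m crank '[[[0.012,0.042,-0.001],[0,0,0],-1],[[0.035,0.079,-0.003],[0,0,0],-1]]'
```

```text
time_s: 4.9
ee_pos: [0.5097, 0.1907, 0.1983]
ee_rot: [180.0, 0.1, 12.8]
contact_force: [0.4, -1.5, 0.9]
width: 0.001
grip_force: 0.8
time_s: 5.1
ee_pos: [0.5193, 0.211, 0.1972]
ee_rot: [-180.0, 0.1, 12.9]
contact_force: [0.3, -1.1, -0.5]
width: -0.003
grip_force: 0.8
```

```bash
python3 -m crank '[[[0.032,0.031,-0.001],[0,0,0],-1],[[0.071,0.052,-0.003],[0,0,0],-1]]';python3 circ.py -609 10 8; python3 - <<'E'
from h import *
p,d=snap('scene','s2.png');X=pts('scene',d)
cv2.imwrite('pics/s2c.png',cv2.resize(p[130:250,300:420],(600,600),interpolation=cv2.INTER_CUBIC)[:,:,::-1])
E
```

```text
time_s: 5.3
ee_pos: [0.5376, 0.2235, 0.1963]
ee_rot: [-180.0, 0.1, 12.9]
contact_force: [-2.9, -1.7, 0.0]
width: -0.002
grip_force: 1.0
-619.0 [0.028, 0.008] -0.001
-629.0 [0.057, 0.011] -0.002
-639.0 [0.086, 0.009] -0.003
-649.0 [0.115, 0.002] -0.004
-659.0 [0.142, -0.01] -0.004
-669.0 [0.166, -0.026] -0.005
-679.0 [0.187, -0.047] -0.006
-689.0 [0.204, -0.07] -0.007
```

View pics/s2c.png

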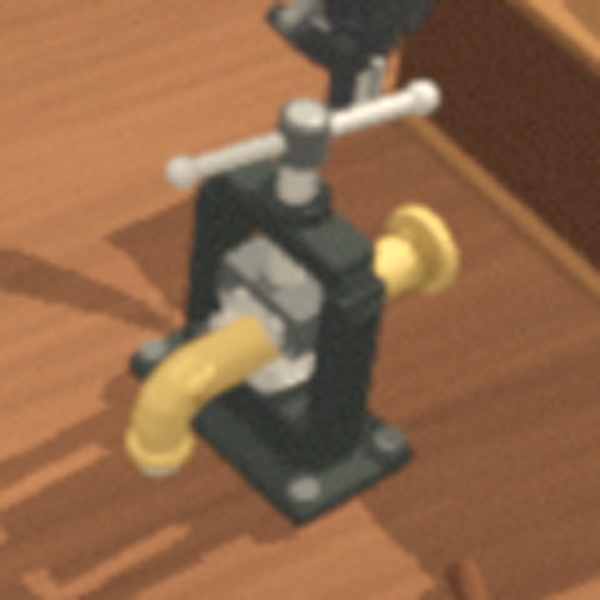

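The jaw (crop (270,290)) is close to the tube. From here I'll use small steps and watch the force.

```bash
python3 -m crank '[[[0.028,0.008,-0.001],[0,0,0],-1],[[0.057,0.011,-0.002],[0,0,0],-1]]'; python3 -m crank '[[[0.029,-0.002,-0.001],[0,0,0],-1]]'
```

```text
time_s: 5.55
ee_pos: [0.5518, 0.2252, 0.196]
ee_rot: [-180.0, 0.1, 12.8]
contact_force: [-2.2, -1.3, -1.3]
width: -0.001
grip_force: 1.0
time_s: 5.65
ee_pos: [0.5593, 0.2247, 0.1959]
ee_rot: [-180.0, 0.0, 12.8]
contact_force: [-2.7, 0.2, 0.2]
width: 0.0
grip_force: 0.9
```

```bash
python3 circ.py -639 10 6
```

```text
-649.0 [0.028, -0.007] -0.001
-659.0 [0.055, -0.019] -0.002
-669.0 [0.079, -0.035] -0.003
-679.0 [0.101, -0.056] -0.004
-689.0 [0.118, -0.079] -0.004
-699.0 [0.131, -0.106] -0.005
```

```bash
python3 -m crank '[[[0.028,-0.007,-0.001],[0,0,0],-1]]'; python3 -m crank '[[[0.027,-0.012,-0.001],[0,0,0],-1]]';  python3 -m crank '[[[0.024,-0.016,-0.001],[0,0,0],-1]]'
```

```text
time_s: 5.75
ee_pos: [0.5664, 0.2229, 0.1958]
ee_rot: [-180.0, 0.0, 12.8]
contact_force: [-2.6, 1.2, 0.2]
width: 0.002
grip_force: 0.8
time_s: 5.85
ee_pos: [0.5734, 0.2198, 0.1956]
ee_rot: [-180.0, -0.0, 12.8]
contact_force: [-1.2, 0.2, 0.1]
width: -0.001
grip_force: 0.8
time_s: 5.95
ee_pos: [0.5794, 0.2157, 0.1954]
ee_rot: [-180.0, -0.0, 12.8]
contact_force: [-0.7, 1.2, 0.9]
width: 0.0
grip_force: 0.7
```

```bash
python3 -m crank '[[[0.022,-0.021,-0.001],[0,0,0],-1]]'; python3 -m crank '[[[0.017,-0.023,-0.001],[0,0,0],-1]]';  python3 circ.py -689 10 9
```

```text
time_s: 6.05
ee_pos: [0.5848, 0.2104, 0.1952]
ee_rot: [-180.0, -0.0, 12.8]
contact_force: [-1.2, 1.3, -0.4]
width: -0.001
grip_force: 0.8
time_s: 6.15
ee_pos: [0.5889, 0.2046, 0.1948]
ee_rot: [-180.0, -0.0, 12.8]
contact_force: [-1.3, 2.9, 0.7]
width: 0.0
grip_force: 1.0
-699.0 [0.013, -0.026] -0.001
-709.0 [0.021, -0.054] -0.002
-719.0 [0.024, -0.084] -0.003
-729.0 [0.022, -0.113] -0.004
-739.0 [0.015, -0.141] -0.004
-749.0 [0.003, -0.168] -0.005
-759.0 [-0.013, -0.192] -0.006
-769.0 [-0.034, -0.213] -0.007
-779.0 [-0.057, -0.231] -0.008
```

```bash
python3 -m crank '[[[0.013,-0.026,-0.001],[0,0,0],-1]]'; python3 -m crank '[[[0.008,-0.028,-0.001],[0,0,0],-1]]';  python3 -m crank '[[[0.003,-0.03,-0.001],[0,0,0],-1]]'
```

```text
time_s: 6.25
ee_pos: [0.5919, 0.1983, 0.1945]
ee_rot: [-180.0, -0.0, 12.8]
contact_force: [-3.3, 2.2, 0.2]
width: 0.0
grip_force: 1.6
time_s: 6.35
ee_pos: [0.5937, 0.1915, 0.1943]
ee_rot: [-179.9, -0.0, 12.8]
contact_force: [-1.4, 4.9, -0.7]
width: -0.0
grip_force: 2.2
time_s: 6.45
ee_pos: [0.5944, 0.1845, 0.194]
ee_rot: [-179.9, -0.0, 12.8]
contact_force: [-2.4, 7.4, -0.3]
width: 0.002
grip_force: 2.9
```

```bash
python3 -m crank '[[[-0.001,-0.015,0],[0,0,0],-1]]'; python3 -m crank '[[[-0.001,-0.014,0],[0,0,0],-1]]'
```

```text
time_s: 6.55
ee_pos: [0.5943, 0.1806, 0.1941]
ee_rot: [-179.9, -0.1, 12.8]
contact_force: [0.3, 6.6, -0.4]
width: 0.001
grip_force: 3.1
time_s: 6.65
ee_pos: [0.5942, 0.1776, 0.1942]
ee_rot: [-179.9, -0.1, 12.8]
contact_force: [0.2, 8.0, -0.3]
width: -0.001
grip_force: 3.7
```

```bash
python3 -m crank '[[[-0.002,-0.014,0],[0,0,0],-1]]'; python3 -m crank '[[[-0.003,-0.014,0],[0,0,0],-1]]'; python3 -m crank '[[[-0.003,-0.01,0],[0,0,0],-1]]'
```

```text
time_s: 6.75
ee_pos: [0.5938, 0.1745, 0.1943]
ee_rot: [-179.8, -0.1, 12.8]
contact_force: [1.4, 8.2, -0.7]
width: 0.001
grip_force: 3.8
time_s: 6.85
ee_pos: [0.5932, 0.1713, 0.1943]
ee_rot: [-179.8, -0.2, 12.8]
contact_force: [2.4, 8.9, -1.7]
width: 0.004
grip_force: 4.2
time_s: 6.95
ee_pos: [0.5926, 0.169, 0.1943]
ee_rot: [-179.8, -0.2, 12.8]
contact_force: [3.3, 11.1, -1.6]
width: 0.003
grip_force: 4.6
```

```bash
python3 -m crank '[[[-0.001,-0.004,0],[0,0,0],-1],[[-0.001,-0.004,0],[0,0,0],-1],[[-0.001,-0.004,0],[0,0,0],-1]]'; python3 -m crank '[[[0.01,0.10,0],[0,0,0],-1],[[0.01,0.1,0.0],[0,0,0],-1],[[0.01,0.10,0.4],[0,0,0],-1],[[0.01,0.10,0.4],[0,0,0],-1],[[0.01,0.10,0.4],[0,0,0],-1]]'; python3 - <<'E'
from h import *
p,d=snap('scene');X=pts('scene',d)
cv2.imwrite('pics/s3c.png',cv2.resize(p[130:250,300:420],(600,600),interpolation=cv2.INTER_CUBIC)[:,:,::-1])
p0=cv2.imread('pics/s2.png')[:,:,::-1]
r=X-np.array([.5515,.1835,0]);a=np.radians(7.3);x=r[...,0]*np.cos(a)+r[...,1]*np.sin(a);y=-r[...,0]*np.sin(a)+r[...,1]*np.cos(a)
m=(abs(x)<.031)&(y<-.005)&(y>-.024)&(X[...,2]>.07)&(X[...,2]<.14)
print('jaw z',m.sum(),np.percentile(X[m][:,2],[5,50,90,98]))
z0=np.load('scene0.npz')['X'];
m=(np.hypot(r[...,0],r[...,1])<.08)&(X[...,2]>.19)&(X[...,2]<.24);print('bar',np.percentile(X[m][:,2],[10,50,98]))
r=z0-np.array([.5515,.1835,0]);m=(np.hypot(r[...,0],r[...,1])<.08)&(z0[...,2]>.19)&(z0[...,2]<.25);print('bar0',np.percentile(z0[m][:,2],[10,50,98]))
# spigot/leg
h=cv2.cvtColor(p,cv2.COLOR_RGB2HSV);m=(h[...,0]>15)&(h[...,0]<32)&(h[...,1]>75)&(h[...,2]>100)&(abs(x)<.03)&(y<-.05)&(y>-.12);print('leg',X[m].mean(0),y[m].min(),x[m].mean(),X[m][:,2].min())
E
```

```text
time_s: 7.25
ee_pos: [0.5925, 0.168, 0.1943]
ee_rot: [-179.8, -0.2, 12.8]
contact_force: [1.8, 9.7, -1.5]
width: -0.001
grip_force: 4.0
time_s: 7.75
ee_pos: [0.5976, 0.1905, 0.3027]
ee_rot: [179.8, -0.8, 12.8]
contact_force: [0.9, 0.9, 0.9]
width: 0.003
grip_force: 0.0
jaw z 260 [0.07292449 0.09952042 0.11174794 0.12734819]
bar [0.20394403 0.2110779  0.22347435]
bar0 [0.21147912 0.22350852 0.23713457]
leg [0.56976061 0.10815627 0.06103747] -0.09563028587859347 0.008539075247446083 -0.004663331713556246
```

View pics/s3c.png

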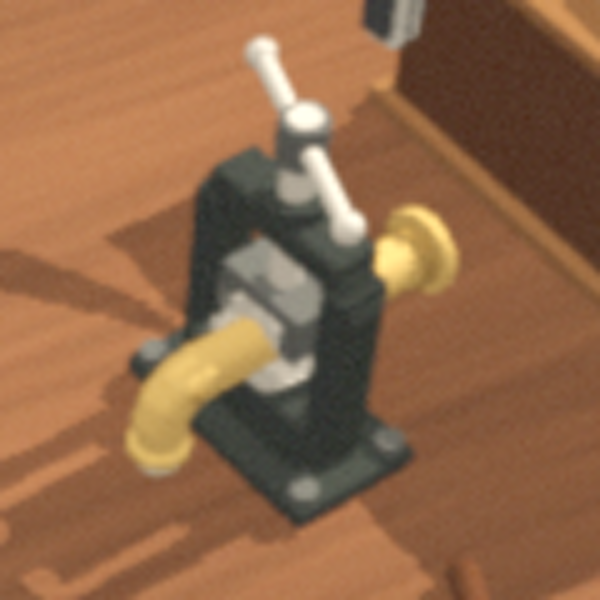

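The bar has dropped about 13.6 mm and the jaw bears on the tube (crop (265,300)). I'll check the bar angle against the finger's last position.

```bash
python3 - <<'E'
from h import *
for n in('scene','top'):
    p,d=snap(n);X=pts(n,d)
    h=cv2.cvtColor(p,cv2.COLOR_RGB2HSV);r=np.hypot(X[...,0]-.5515,X[...,1]-.1835)
    m=(h[...,1]<80)&(h[...,2]>120)&(r<.08)&(r>.018)&(X[...,2]>.195)&(X[...,2]<.222)
    q=X[m];dr=np.linalg.svd(q[:,:2]-q[:,:2].mean(0),full_matrices=False)[2][0];print(n,m.sum(),q.mean(0),np.degrees(np.arctan2(dr[1],dr[0])),np.median(q[:,2]))
    m=(r<.012)&(X[...,2]>.2)&(X[...,2]<.25);print(' hub top',np.percentile(X[m][:,2],[50,75,90]))
    X0=np.load(n+'0.npz')['X'];r=np.hypot(X0[...,0]-.5515,X0[...,1]-.1835);m=(r<.012)&(X0[...,2]>.2)&(X0[...,2]<.25);print(' hub top0',np.percentile(X0[m][:,2],[50,75,90]))
E
```

```text
scene 155 [0.56283958 0.18089003 0.20958955] -14.572733368724382 0.20969980484987297
 hub top [0.21985724 0.22107106 0.22261164]
 hub top0 [0.23356775 0.23562109 0.23730855]
top 266 [0.55099708 0.18306048 0.210583  ] 165.45811174429355 0.2107305816760946
 hub top [0.22097789 0.22171742 0.22228891]
 hub top0 [0.23446713 0.23559222 0.23632438]
```

```bash
python3 -m crank '[[[-0.212,-0.628,0],[0,0,-0.731],1],[[-0.212,-0.628,0],[0,0,-0.731],1],[[-0.212,-0.628,0],[0,0,-0.731],1],[[-0.212,-0.628,0],[0,0,-0.731],1],[[-0.212,-0.628,0],[0,0,-0.731],1]]'; python3 -m crank '[[[-0.212,-0.628,-0.2],[0,0,-0.731],1],[[-0.212,-0.628,-0.2],[0,0,-0.731],1],[[-0.212,-0.628,-0.2],[0,0,-0.731],1],[[-0.212,-0.628,-0.2],[0,0,-0.731],1],[[-0.212,-0.628,-0.2],[0,0,-0.731],1],[[-0.212,-0.628,-0.2],[0,0,-0.731],1]]'; python3 -c "
from cell import manip;o=manip.get_obs();print(o['qpos'],o['ee_pos'],o['ee_rot'])"
```

```text
time_s: 8.4
ee_pos: [0.5396, 0.0314, 0.2924]
ee_rot: [179.9, 0.2, -20.4]
contact_force: [0.1, -0.3, -0.5]
width: 0.848
grip_force: 0.0
time_s: 9.0
ee_pos: [0.488, -0.1222, 0.2432]
ee_rot: [180.0, 0.1, -52.8]
contact_force: [1.2, 1.5, -0.1]
width: 0.998
grip_force: 0.0
[-2.68107396e+01  9.55522987e+00  9.29937368e+01  4.37899553e-02
  7.75598958e+01  1.15972297e+02] [ 0.48802946 -0.12219458  0.24318768] [ 1.79990751e+02  1.16590290e-01 -5.27925201e+01]
```

```bash
python3 -m crank '[[[0.014,-0.005,-0.2],[0,0,0],1],[[0.014,-0.005,-0.4],[0,0,0],1],[[0.014,-0.005,-0.6],[0,0,0],1],[[0.014,-0.005,-0.74],[0,0,0],1],[[0.014,-0.005,-0.82],[0,0,0],1],[[0.014,-0.005,-0.88],[0,0,0],1],[[0.014,-0.005,-0.92],[0,0,0],1],[[0.014,-0.005,-0.94],[0,0,0],1]]'; python3 -m crank '[[[0,0,0],[0,0,0],-1],[[0,0,0],[0,0,0],-1],[[0,0,0],[0,0,0],-1],[[0,0,0],[0,0,0],-1],[[0,0,0],[0,0,0],-1],[[0,0,0],[0,0,0],-1]]'
```

```text
time_s: 9.8
ee_pos: [0.4919, -0.1227, 0.0083]
ee_rot: [180.0, 0.0, -52.8]
contact_force: [-0.4, -0.2, -0.2]
width: 0.997
grip_force: 0.0
time_s: 10.4
ee_pos: [0.4923, -0.1243, 0.0102]
ee_rot: [-179.9, -0.1, -53.0]
contact_force: [-0.6, 1.1, 5.9]
width: 0.573
grip_force: 63.4
```

```bash
python3 -m crank '[[[0,0,0.1],[0,0,0],-1],[[0,0,0.25],[0,0,0],-1],[[0,0,0.45],[0,0,0],-1],[[0,0,0.65],[0,0,0],-1],[[0,0,0.8],[0,0,0],-1],[[0,0,0.8],[0,0,0],-1]]';python3 - <<'E'
from h import *
p,d=snap('top');X=pts('top',d)
h=cv2.cvtColor(p,cv2.COLOR_RGB2HSV);m=(h[...,0]>15)&(h[...,0]<32)&(h[...,1]>90)&(h[...,2]>100)&(np.hypot(X[...,0]-.555,X[...,1]-.15)<.12)&(X[...,2]>.03)&(X[...,2]<.12)
q=X[m];print(len(q))
s=q[q[:,1]<.15];(c,(w,hh),a)=cv2.minAreaRect(s[:,:2].astype(np.float32));print('leg part',c,w,hh,a,s[:,1].min(),s[s[:,1]<.105].mean(0))
f=q[(q[:,1]>.215)&(q[:,1]<.27)];print('tube+y',cv2.minAreaRect(f[:,:2].astype(np.float32)))
mid=lambda t:(t.min(0)+t.max(0))/2
for lo,hi in((.09,.1),(.1,.11),(.11,.12),(.12,.13),(.13,.14),(.225,.235),(.235,.245),(.245,.255)):
    t=q[(q[:,1]>lo)&(q[:,1]<hi)]
    if len(t): print(lo,len(t),mid(t))
o=manip.get_obs();print(o['qpos'],o['ee_pos'],o['width'],o['grip_force'])
E
```

```text
time_s: 11.0
ee_pos: [0.4944, -0.1255, 0.2148]
ee_rot: [-179.7, -0.6, -53.0]
contact_force: [0.5, -0.7, -4.4]
width: 0.573
grip_force: 65.2
595
leg part (0.5598077178001404, 0.1192653477191925) 0.031441472470760345 0.06211534142494202 6.930307388305664 0.08828328436378924 [0.56068322 0.0976051  0.05727931]
tube+y ((0.5425485968589783, 0.24881798028945923), (0.029234694316983223, 0.0400671549141407), 8.239285469055176)
0.09 56 [0.56186725 0.09493583 0.05267756]
0.1 65 [0.56196414 0.10508522 0.05650519]
0.11 50 [0.5601422  0.11524765 0.05959536]
0.12 48 [0.55982475 0.12493614 0.08110417]
0.13 49 [0.55844342 0.13518904 0.07877979]
0.225 18 [0.54260361 0.23201264 0.08481226]
0.235 47 [0.54286022 0.24004027 0.08023054]
0.245 49 [0.5428419  0.25002922 0.08082976]
[-2.67902618e+01  1.11672479e+01  9.55732356e+01  1.45623633e-03
  7.29258393e+01  1.16175979e+02] [ 0.49276924 -0.12467783  0.21146396] 0.5728321849655683 65.1646738139425
```

```bash
python3 -m crank '[[[0.05,0.06,0.05],[0,0,1],-1],[[0.1,0.12,0.1],[0,0,1],-1],[[0.15,0.18,0.1],[0,0,1],-1],[[0.2,0.22,0.1],[0,0,1],-1],[[0.23,0.26,0.1],[0,0,1],-1],[[0.23,0.26,0.1],[0,0,1],-1],[[0.23,0.26,0.1],[0,0,1],-1]]'; python3 -m crank '[[[0,0,0],[0,0,1],-1],[[0,0,0],[0,0,1],-1],[[0,0,0],[0,0,1],-1],[[0,0,0],[0,0,1],-1],[[0,0,0],[0,0,1],-1],[[0,0,0],[0,0,1],-1]]';python3 -m crank '[[[0,0,0],[0,0,1],-1],[[0,0,0],[0,0,1],-1],[[0,0,0],[0,0,1],-1],[[0,0,0],[0,0,1],-1],[[0,0,0],[0,0,1],-1],[[0,0,0],[0,0,1],-1]]';python3 -m crank '[[[0,0,0],[0.19,-0.027,0],-1],[[0,0,0],[0.38,-0.053,0],-1]]'; python3 -c "
from cell import manip;o=manip.get_obs();print(o['qpos'],o['ee_pos'],o['ee_rot'])"
```

```text
time_s: 11.75
ee_pos: [0.5477, -0.0583, 0.2309]
ee_rot: [-179.9, 0.3, -7.9]
contact_force: [0.7, -1.0, -5.0]
width: 0.571
grip_force: 65.1
time_s: 12.35
ee_pos: [0.5479, -0.0591, 0.232]
ee_rot: [-179.8, 0.1, 37.2]
contact_force: [-0.9, -0.2, -4.8]
width: 0.571
grip_force: 65.1
time_s: 12.95
ee_pos: [0.5478, -0.0591, 0.232]
ee_rot: [-179.8, -0.0, 82.2]
contact_force: [-0.8, -0.3, -5.2]
width: 0.572
grip_force: 65.1
time_s: 13.15
ee_pos: [0.5489, -0.0573, 0.2335]
ee_rot: [-180.0, -17.5, 82.1]
contact_force: [-0.6, -0.3, -5.0]
width: 0.574
grip_force: 65.1
[-28.39130819  16.25967849  88.02180911  16.50561732  82.36111891
 -23.68897561] [ 0.54886418 -0.05733793  0.23351934] [-179.98974295  -17.50192728   82.13153203]
```

```bash
python3 -m crank '[[[0,0,0],[0.99,-0.139,0],-1],[[0,0,0],[0.99,-0.139,0],-1],[[0,0,0],[0.99,-0.139,0],-1],[[0,0,0],[0.99,-0.139,0],-1],[[0,0,0],[0.99,-0.139,0],-1],[[0,0,0],[0.99,-0.139,0],-1]]'; python3 -m crank '[[[0,0,0],[0.605,-0.085,0],-1],[[0,0,0],[0.605,-0.085,0],-1],[[0,0,0],[0.605,-0.085,0],-1],[[0,0,0],[0.605,-0.085,0],-1],[[0,0,0],[0.605,-0.085,0],-1]]'; python3 - <<'E'
from h import *
from scipy.spatial.transform import Rotation as R
o=manip.get_obs();M=R.from_euler('xyz',o['ee_rot'],degrees=True).as_matrix();print(o['qpos'],o['ee_pos'],M.round(3))
p,d=snap('scene');cv2.imwrite('pics/s4.png',cv2.resize(p[100:300,130:400],(800,592),interpolation=cv2.INTER_CUBIC)[:,:,::-1])
E
```

```text
time_s: 13.75
ee_pos: [0.5479, -0.061, 0.2298]
ee_rot: [-178.9, -62.5, 80.8]
contact_force: [-0.6, -0.3, -6.3]
width: 0.573
grip_force: 65.4
time_s: 14.25
ee_pos: [0.5491, -0.0584, 0.2325]
ee_rot: [-156.7, -89.5, 58.7]
contact_force: [0.6, 0.6, -4.2]
width: 0.574
grip_force: 65.7
[-49.15586102  46.82669185  90.07613728  57.09654657 116.39701206
 -54.80135014] [ 0.54910545 -0.05843752  0.23245029] [[ 0.004  0.99   0.138]
 [ 0.007 -0.138  0.99 ]
 [ 1.    -0.003 -0.008]]
```

View pics/s4.png

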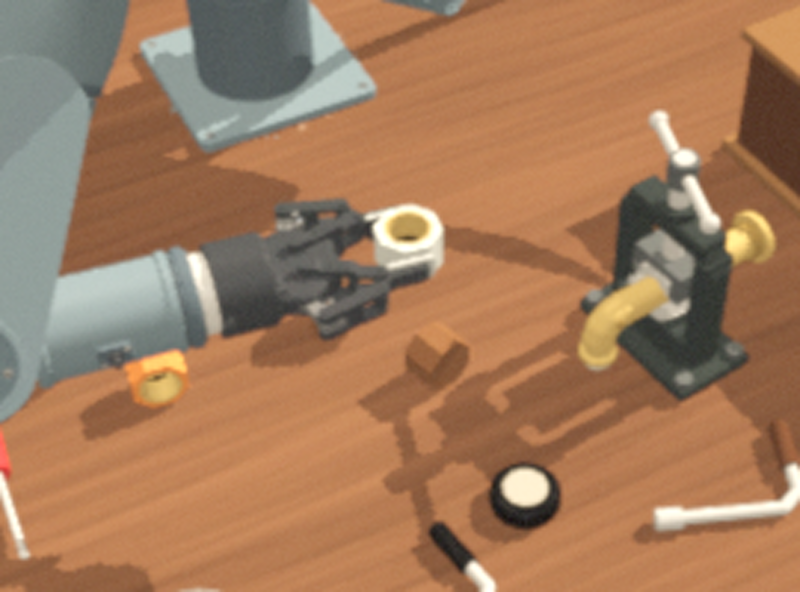

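The hole (ringed brass, picture (408,228)) now faces up, firmly held. Before lowering, I'll check the brown and orange pieces for clearance under the wrist.

```bash
python3 - <<'E'
from h import *
z=np.load('top0.npz');X=z['X']
for n,(u,v) in dict(b1=(268,246),b2=(293,287),orange=(360,287)).items():
    q=X[v-15:v+15,u-15:u+15].reshape(-1,3);q=q[(q[:,2]>.012)&(q[:,2]<.1)];print(n,len(q),q.min(0).round(3),q.max(0).round(3))
p,d=snap('scene');X=pts('scene',d)
m=white('scene',p,X,(.549,-.07),.05)&(X[...,2]>.2);q=X[m];print('collar',len(q),q.min(0),q.max(0))
h=cv2.cvtColor(p,cv2.COLOR_RGB2HSV);b=(h[...,0]>15)&(h[...,0]<32)&(h[...,1]>75)&(h[...,2]>80)&(X[...,2]>.2)&(np.hypot(X[...,0]-.549,X[...,1]+.07)<.04);print(b.sum(),X[b].mean(0))
t=q[q[:,2]>q[:,2].max()-.008];A=np.c_[t[:,:2],np.ones(len(t))];print('rim plane',np.linalg.lstsq(A,t[:,2],rcond=None)[0],t.mean(0))
E
```

```text
b1 277 [ 0.473 -0.051  0.032] [0.517 0.003 0.057]
b2 298 [ 0.365 -0.109  0.012] [ 0.421 -0.063  0.055]
orange 308 [ 0.376 -0.283  0.013] [ 0.415 -0.232  0.055]
collar 343 [ 0.50761755 -0.11611537  0.21816104] [ 0.58466455 -0.04720825  0.25556977]
129 [ 0.5369364  -0.06749079  0.24046292]
rim plane [-0.01654704  0.01447062  0.26083394] [ 0.55351477 -0.07469706  0.25059399]
```

```bash
python3 -m crank '[[[0.04,0.1,0],[0,0,0.34],-1],[[0.07,0.2,0],[0,0,0.34],-1],[[0.07,0.3,-0.1],[0,0,0.34],-1],[[0.07,0.34,-0.25],[0,0,0.34],-1],[[0.07,0.34,-0.4],[0,0,0.34],-1],[[0.07,0.34,-0.49],[0,0,0.34],-1],[[0.07,0.34,-0.49],[0,0,0.34],-1]]'; python3 - <<'E'
from h import *
from scipy.spatial.transform import Rotation as R
o=manip.get_obs();M=R.from_euler('xyz',o['ee_rot'],degrees=True).as_matrix();print(o['qpos'],o['ee_pos'],M.round(3))
p,d=snap('scene');X=pts('scene',d);cv2.imwrite('pics/s5.png',cv2.resize(p[100:310,100:400],(800,560),interpolation=cv2.INTER_CUBIC)[:,:,::-1])
E
```

```text
time_s: 15.05
ee_pos: [0.5666, 0.0268, 0.1105]
ee_rot: [-174.4, -89.5, 91.8]
contact_force: [-0.2, -0.0, -4.0]
width: 0.573
grip_force: 65.6
[-37.12246696  60.5805693   80.84566607  52.15335468 115.48175698
 -60.45219858] [0.56656932 0.02677826 0.1105034 ] [[-0.     0.992 -0.129]
 [ 0.009  0.129  0.992]
 [ 1.    -0.001 -0.009]]
```

View pics/s5.png

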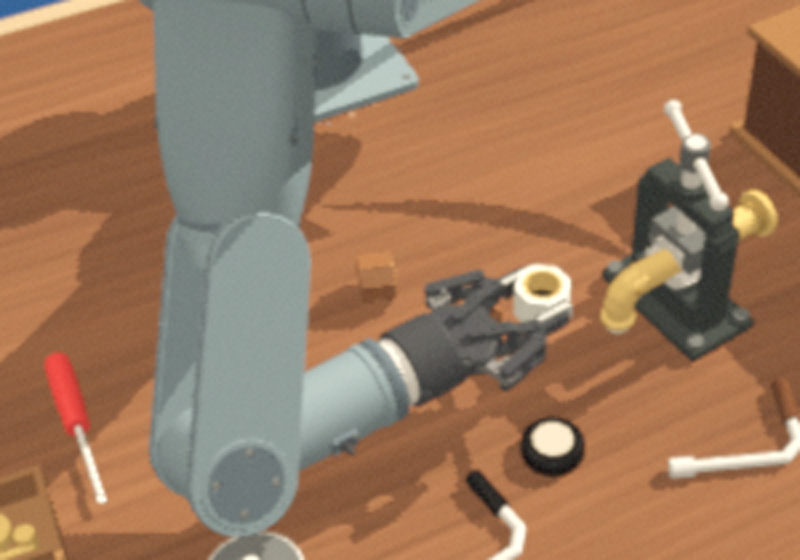

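The collar is hole-up at (543,290) and the spigot tip at (617,325). The wrist housing at (245,480) is near the barrel at (255,550), so I'll check that clearance.

```bash
python3 - <<'E'
from h import *
z=np.load('top0.npz');X=z['X']
q=X[155:205,362:412].reshape(-1,3);q=q[(q[:,2]>.012)&(q[:,2]<.1)];print('barrel',q.min(0).round(3),q.max(0).round(3))
p,d=snap('top');X1=pts('top',d);v=np.isfinite(X1).all(-1)
m=(d>0)&(X1[...,2]>.08)&(X1[...,2]<.6)&(X1[...,1]<-.1)
q=X1[m];
for x in np.arange(.35,.72,.03):
    t=q[abs(q[:,0]-x)<.015]
    if len(t):print(x.round(2),len(t),'y',t[:,1].min().round(3),t[:,1].max().round(3),'ztop',np.percentile(t[:,2],[10,90]).round(3))
c=X1[(d>0)&(X1[...,2]>.09)&(X1[...,2]<.3)&(X1[...,1]>-.12)&(X1[...,1]<-.05)];print('wrist tube',c.min(0).round(3),c.max(0).round(3))
m=(d>0)&(X1[...,2]>.11)&(abs(X1[...,0]-.569)<.06)&(X1[...,1]>-.03)&(X1[...,1]<.06)
p0=p[::1]; m2=white('top',p,X1,(.57,.012),.06)&(X1[...,2]>.1);q=X1[m2];print('collar',len(q),q.mean(0),q.min(0),q.max(0))
E
```

```text
barrel [ 0.632 -0.373  0.012] [ 0.718 -0.287  0.053]
0.35 59 y -0.22 -0.199 ztop [0.495 0.515]
0.38 977 y -0.242 -0.158 ztop [0.505 0.536]
0.41 2122 y -0.265 -0.12 ztop [0.514 0.539]
0.44 2799 y -0.273 -0.1 ztop [0.519 0.539]
0.47 2381 y -0.283 -0.1 ztop [0.51 0.54]
0.5 1945 y -0.286 -0.1 ztop [0.404 0.542]
0.53 1447 y -0.355 -0.1 ztop [0.316 0.537]
0.56 1006 y -0.374 -0.1 ztop [0.134 0.514]
0.59 1121 y -0.373 -0.1 ztop [0.146 0.274]
0.62 1030 y -0.36 -0.1 ztop [0.134 0.225]
0.65 450 y -0.361 -0.208 ztop [0.133 0.185]
0.68 157 y -0.362 -0.277 ztop [0.117 0.146]
wrist tube [ 0.513 -0.12   0.101] [ 0.645 -0.05   0.155]
collar 274 [0.56734581 0.00771046 0.12567274] [ 0.53564768 -0.01908533  0.10105847] [0.60340569 0.03589441 0.13326175]
```

```bash
python3 -m crank '[[[0.014,0.03,0],[0,0,-0.17],-1],[[0.014,0.07,0],[0,0,-0.17],-1],[[0.014,0.11,0],[0,0,-0.17],-1],[[0.014,0.135,0],[0,0,-0.17],-1],[[0.014,0.145,0],[0,0,-0.17],-1],[[0.014,0.145,0],[0,0,-0.17],-1]]'; python3 - <<'E'
from h import *
p,d=snap('top');X1=pts('top',d)
m=(d>0)&(X1[...,2]>.08)&(X1[...,2]<.6)&(X1[...,1]<-.1);q=X1[m]
for x in np.arange(.56,.72,.03):
    t=q[abs(q[:,0]-x)<.015]
    if len(t):print(x.round(2),len(t),'y',t[:,1].min().round(3),t[:,1].max().round(3),'ztop',np.percentile(t[:,2],[10,90]).round(3))
c=X1[(d>0)&(X1[...,2]>.09)&(X1[...,2]<.3)&(X1[...,1]>-.08)&(X1[...,1]<.0)];print('body',c.min(0).round(3),c.max(0).round(3))
m2=white('top',p,X1,(.57,.05),.06)&(X1[...,2]>.1);q=X1[m2];print('collar',len(q),q.mean(0),q.min(0),q.max(0))
r=X1[(d>0)&(abs(X1[...,0]-.569)<.02)&(X1[...,2]>.12)&(X1[...,1]>.03)&(X1[...,1]<.09)];print('rim',r.min(0),r.max(0))
print(manip.get_obs()['qpos'])
E
```

```text
time_s: 15.75
ee_pos: [0.5703, 0.0629, 0.1117]
ee_rot: [168.4, -89.6, 101.4]
contact_force: [-0.2, -0.1, -4.4]
width: 0.576
grip_force: 65.7
0.56 776 y -0.303 -0.1 ztop [0.149 0.288]
0.59 946 y -0.325 -0.1 ztop [0.134 0.22 ]
0.62 415 y -0.336 -0.123 ztop [0.119 0.17 ]
0.65 24 y -0.319 -0.26 ztop [0.108 0.115]
body [ 0.503 -0.08   0.097] [ 0.637 -0.     0.152]
collar 265 [0.56848736 0.04151482 0.12420373] [0.53522557 0.02113428 0.10017327] [0.60280116 0.07141373 0.13338951]
rim [0.54906584 0.03047632 0.12085926] [0.58877213 0.07370819 0.13338951]
[-37.12462252  57.88629666  89.77933881  57.45156615 108.40664929
 -63.2642369 ]
```

```bash
python3 -m crank '[[[0,0,-0.02],[0,0,0],-1],[[0,0,-0.04],[0,0,0],-1],[[0,0,-0.06],[0,0,0],-1],[[0,0,-0.08],[0,0,0],-1],[[0,0,-0.08],[0,0,0],-1],[[0,0,-0.08],[0,0,0],-1]]'; python3 - <<'E'
from h import *
from scipy.spatial.transform import Rotation as R
o=manip.get_obs();print(R.from_euler('xyz',o['ee_rot'],degrees=True).as_matrix().round(3))
p,d=snap('scene');cv2.imwrite('pics/s6.png',cv2.resize(p[110:350,130:430],(750,600),interpolation=cv2.INTER_CUBIC)[:,:,::-1])
E
```

```text
time_s: 16.4
ee_pos: [0.57, 0.0622, 0.0914]
ee_rot: [-179.8, -89.7, 89.5]
contact_force: [-0.0, 0.2, -5.1]
width: 0.574
grip_force: 65.7
[[ 0.     1.     0.006]
 [ 0.005 -0.006  1.   ]
 [ 1.    -0.    -0.005]]
```

View pics/s6.png

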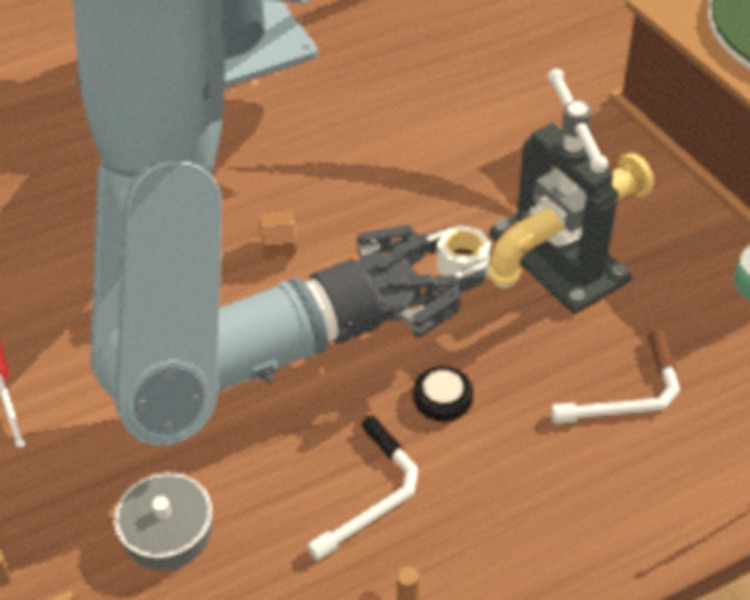

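The collar is held hole-up at (463,250), next to the spigot at (505,270) with a gap between them. The jaw is down on the tube, and the wrist force shows only the collar's weight. Handing in.

```bash
python3 -c "
from cell import manip;print(manip.job_done())"
```

```text
the job is handed in; nothing more can be done
None
```

The elbow is clamped, with about 11 N on the T-handle at the end. The handle sprang back roughly 20° when I let go, but the jaw still sits on the tube. The collar is held hole-up about 7 cm above the bench and about 1 cm from the spigot, touching neither elbow nor vise, and the other things were left alone. The job was handed in at 16.4 s on the robot's clock; no verdict came back.

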